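# Square up to the spindle

### The arm

A 7-joint arm with a two-finger parallel gripper is mounted at the origin on the work surface. World frame = base frame: x ahead of the robot, y to its left, z up, the work surface at z = 0. Lengths are in m, angles in rad, forces in N, time in s.
With the tool pointing down it reaches from about 0.4 to 0.875 m from the base axis. Payload 4.4 kg.
Tool frame: the origin (TCP) lies at the very end of the fingers, on their centre line; the grasp point (between the pads) lies manip.pinch_z behind it (manip.pinch_z is the distance from the TCP to the grasp point, in m); z points along the fingers, y is the line along which they close (so a half turn about z gives the same grasp; the last joint's range is limited). The gripper opens to 85 mm and grips with 20 to 120 N. Pads are 22 mm wide; open, the fingers measure 114 mm over their backs; the gripper's body (76 mm by 85 mm) begins 54 mm behind the grasp point. The pads swing forward as they close: fully open they stand 13 mm farther back than shut.
Start: joints at [1.18, 0.628, 0.038, 1.517, -0.027, 0.996, -0.02], TCP at [0.207, -0.616, 0.231] pointing down, gripper open.
Joint ranges: [-3.06, 3.06], [-0.37, 2.12], [-1.25, 1.32], [0.18, 2.47], [-1.1, 4.24], [0.23, 1.98], [-2.94, 2.94]. Speed limits (rad/s): [2.57, 2.57, 3.14, 3.14, 3.14, 3.14, 3.14].

### API

Orientations are given as a unit quaternion [x, y, z, w].
In Python, from bench import manip gives the robot as it stands. The module is installed in compiled form; this text tells all that it offers.
- The arm moves only by the tool servo_tool, never from a script. Its argument "steps" is one flat list of numbers, 7 for each row, row after row: the shift along the tool's x, y, z in m, then the turn, a rotation vector about the tool's x, y, z in degrees, then the closure in counts, from 0 (fully open) to 255 (shut). A call has 1 to 20 rows; each row is the pose to reach, as a shift and turn from the pose commanded when the call began, along the tool's axes at that moment; what a row does not reach only later rows make up. A row lasts 1/10 s, in which the tool goes at most 50 mm and 8.59 degrees, less where a joint would pass 70% of its speed; a pose out of reach is approached as far as the arm can. A call with a gripper value outside its range is refused whole. The fingers move at their own pace and stop on an object; the grip force is fixed at half the most. Time passes only in rows, so rows that repeat a pose let the fingers close. It gives the time, the measured TCP pose, the force, the opening and the grip force at its end, in the units of the state.
- manip.observe(): the state, without advancing time (a new reading comes with each control period).
- manip.get_image(name): name is "scene" or "side" or "wrist"; returns a dict with "pixels" (420x560x3 uint8, red, green, blue), "range_z" (420x560 float32, m along the optical axis (not along the pixel's ray), 0 where there is no reading), "fx", "fy", "cx", "cy" (pixels), "extrinsics" (4x4, takes a point from world to camera coordinates); the wrist camera has in their place "mount" (4x4, takes a point from camera to tool coordinates, whose origin is the TCP and whose axes are the flange's). Camera axes: x right, y down, z forward; pixel columns grow to the right and rows downward; lengths in m; the calibration is good to about 2 mm. A picture is of the moment at which its call begins: read the wrist's pose just before it.
- manip.job_done(): hands the job in; it is judged then, once.
The state is a dict: "clock": time; "joints": joint angles; "joint_vel": joint speeds; "effort": joint torques, N m; "ee_pos": TCP position; "tool_rot": TCP orientation; "force": force on the tool from outside, world axes, zero at the start; "moment": the same for the moment, N m; "grip_width": opening from 0.0 (shut) to 1.0 (fully open); "gripper_force": force on a finger pad.
Only numpy, scipy, OpenCV 4.12 (cv2) and the standard library are available. Lean on these libraries where they do the work, as an engineer would, in place of code of your own. Each camera call takes 0.05 s, during which the arm holds its last target. There are 200 camera calls.

### The job

Fold both flaps of the open-topped carton back past upright so that they stay open, lift out the engineer's square, and lay it on the bench at the spindle base: its stock standing on the bench flush along the base plate's long front edge (the one opposite the low back wall), its blade lying over the plate with the blade's outer edge touching the upright spindle. Let go of it there, and leave the flaps open and the loose parts round about where they stand.

Things in the scene. Friction and masses are not known exactly. Their poses are not given: they have to be found in the camera images.
- carton: Fixed cardboard carton, 190 (x) by 148 (y) mm outside, 50 high, walls and floor 4. Origin: centre of underside. Two 58 wide flaps hinged on its +y and -y rims start part raised, with a gap between them. The square stands inside on the floor. Carton and base swap sides of the bench from run to run.
- flap_left (a joint): Carton flap on the +y rim, 190 long, 58 wide, 3 thick. Hinge line at carton y = +72, z = 50 mm. 0 = shut (flat, pointing to carton -y), 1.57 = upright, stop at 2.3 (folded outward). Starts at 0.75 to 1.15. Stiff hinge: stays where it is left; a push of 1 to 2 N swings it.
- flap_right (a joint): The same on the -y rim: hinge line at carton y = -72 mm, z = 50 mm; 0 = shut (pointing to carton +y), 1.57 = upright, stop at 2.3. Starts at 0.75 to 1.15, stays where it is left.
- square: Steel engineer's square (L), 0.5 to 0.75 kg. Origin: middle of its stock's underside. Dark stock 20 (x) by 110 (y) by 34 mm. Bright blade, x 10 to 110, y 31 to 55 (outer edge y = 55, level with the stock's end), z 11.5 to 14.5. Balance point 7 mm from the origin. Starts near carton (-42, 0), blade along carton +x. Grip across the 20, fingertips over 11 above its underside.
- face_blade_end (a point): Point on the stock's +x (blade side) face, 5 mm above its underside and 5 mm from the blade end: square (10, 50, 5) mm.
- face_plain_end (a point): Point on the same face near the other end: square (10, -50, 5) mm.
- blade_edge (a point): Point on the outer long edge of the blade, square (72.5, 55, 13) mm; it comes beside the spindle when the square is laid.
- base: Fixed spindle base: plate 125 (x) by 170 (y) by 10 mm; wall 12 thick, 32 high, along the +x long edge. Origin: centre of underside. Front edge: long side x = -62.5, facing the robot, give or take 26 degrees. Spindle: upright steel, diameter 30 (22 above z = 52), top z = 75, at (0, 45). The square goes on the spindle's -y side, blade to base +x, stock's middle then at (-72.5, -25).
- front_edge (a point): Middle of the lower front edge of the base plate, base (-62.5, 0, 0) mm; axes as the base.
- spindle (a point): Point on the spindle's axis at base (0, 45, 13) mm; axes as the base.
- shaft: Bystander: loose steel shaft standing upright on a foot of diameter 44, 120 mm tall, between carton and base. Origin: centre of its underside. Not to be moved or tipped.
- bush: Bystander: pale yellow ring-shaped bush, diameter 40, 40 tall, its centre 100 to 110 mm in front of the base's front edge. Origin: centre of its underside. Not to be moved.
- race: Bystander: small steel bearing ring, diameter 36, 14 high, loose on the base plate at about base (20, -50) mm. Origin: centre of its underside. Not to be moved.
- spacer: Bystander: dark steel ring, diameter 52, 16 high, loose on the bench on the carton's -x side. Origin: centre of its underside. Not to be moved.
Things that resemble listed ones, but are neither listed nor needed, are in the scene too. Of the things that look like the base, the middle-sized one is meant.

How it is judged:
On the way, in this order (a step that is already met when the one before it is completed fails the run):
1. both carton flaps folded back past upright, the square still inside (value of joint each of flap_left, flap_right above 1.6 rad and height (world z) of square below 0.03 m), for 0.2 s.
2. the square lifted clear of the carton (height (world z) of square above 0.06 m), for 0.1 s.
At the end, for the whole second after the job is handed in: The square stands on the bench upright (within 0.04 rad, underside within 3 mm of the bench), both ends of its stock's blade-side face within 2.5 mm of the base's front edge, the blade's outer edge within 3 mm of the spindle's side, at rest; both carton flaps are still beyond 1.6 rad (value of joint each of flap_left, flap_right above 1.6 rad and x of face_blade_end in the frame of front_edge between -0.0025 and 0.002 m and x of face_plain_end in the frame of front_edge between -0.0025 and 0.002 m and y of blade_edge in the frame of spindle between -0.018 and -0.013 m and height (world z) of square below 0.003 m and angle between square's own z axis and vertical below 0.04 rad and angle between the x axis of square and the x axis of base, either way round below 0.04 rad and linear speed of square below 0.01 m/s and angular speed of square below 0.05 rad/s); the robot touches nothing.
It fails at once if the shaft is moved more than 15 mm or tipped (distance of shaft from where it was at the start of the episode above 0.015 m or angle between shaft's own z axis and vertical above 0.35 rad).
It fails at once if the bush is moved more than 15 mm or tipped (distance of bush from where it was at the start of the episode above 0.015 m or angle between bush's own z axis and vertical above 0.35 rad).
It fails at once if the race is moved more than 15 mm or tipped (distance of race from where it was at the start of the episode above 0.015 m or angle between race's own z axis and vertical above 0.35 rad).
It fails at once if the spacer is moved more than 15 mm or tipped (distance of spacer from where it was at the start of the episode above 0.015 m or angle between spacer's own z axis and vertical above 0.35 rad).
It also fails if it takes over 54 s, if anything falls off the work surface, if the arm or the gripper's body presses on something with over 40 N, if the wrist force passes 120 N, or if a joint passes its speed limit or range.

## Working session

There is one attempt and no reset: what is moved stays moved. The work goes in short steps, Python scripts to look and compute and a tool call to move; the robot and the scene stay as the last step left them, time stands still between calls to the robot, and variables do not carry over. Pictures are saved under pics/ and viewed, at most 10 in all, crops included, and the job is handed in when it is done.

Besides the shell and the picture viewer there is one more tool, called after ">>>" by a JSON object that holds its "fn" and its "kwargs", one argument or row to a line. servo_tool: Moves the arm, as the interface text tells. Its arguments: {"type":"object","properties":{"steps":{"type":"array","items":{"type":"number"}}},"required":["steps"]}

```bash
mkdir -p pics
cat > h.py <<'E'
import numpy as np, cv2
from bench import manip
from scipy.spatial.transform import Rotation as R
def cap(n):
    s=manip.observe(); im=manip.get_image(n)
    if n=="wrist":
        T=np.eye(4);T[:3,:3]=R.from_quat(s["tool_rot"]).as_matrix();T[:3,3]=s["ee_pos"]
        c2w=T@np.array(im["mount"])
    else: c2w=np.linalg.inv(np.array(im["extrinsics"]))
    return im,c2w
def cloud(im,c2w):
    z=im["range_z"];v,u=np.mgrid[:z.shape[0],:z.shape[1]]
    p=np.stack([(u-im["cx"])/im["fx"]*z,(v-im["cy"])/im["fy"]*z,z],-1)
    w=p@c2w[:3,:3].T+c2w[:3,3]; w[z==0]=np.nan
    return w
def save(im,f): cv2.imwrite(f,im["pixels"][:,:,::-1])
def totool(p):
    s=manip.observe();return R.from_quat(s["tool_rot"]).as_matrix().T@(np.array(p)-s["ee_pos"])
E
python3 - <<'E'
from h import *
s=manip.observe();print(manip.pinch_z,s)
ims=[]
for n in("scene","side"):
    im,c=cap(n);np.savez(n+".npz",c=c,w=cloud(im,c),p=im["pixels"]);save(im,f"pics/{n}0.png");print(n,c.round(3).tolist())
E
```

```text
0.0187 {'clock': 0.0, 'joints': array([ 1.18019868,  0.62933547,  0.03841893,  1.51834847, -0.02702606,
        0.99628637, -0.01999294]), 'joint_vel': array([ 8.48663059e-04,  6.86146471e-04, -1.57789041e-03, -1.53128369e-03,
        8.65787169e-05,  2.84711102e-05, -3.36959538e-05]), 'effort': array([ 4.06610679e-04, -5.63407516e+01,  1.22661520e+00, -1.93442219e+01,
        1.10868594e-02,  1.07406598e-02,  1.63056870e-05]), 'ee_pos': array([ 0.2072796 , -0.615421  ,  0.23040181]), 'tool_rot': array([ 9.86840875e-01,  1.61691750e-01, -1.44598474e-04, -9.19140293e-04]), 'force': array([ 1.08073157, -0.08791291, -0.65823328]), 'moment': array([0.02299319, 0.01593579, 0.00117928]), 'gripper_force': 0.0, 'grip_width': 1.000676680056138}
scene [[0.43, 0.619, -0.657, 1.104], [0.903, -0.305, 0.303, -0.319], [-0.013, -0.724, -0.69, 0.736], [0.0, 0.0, 0.0, 1.0]]
side [[-0.676, -0.41, 0.612, -0.467], [-0.736, 0.362, -0.572, 0.863], [0.013, -0.837, -0.547, 0.892], [0.0, 0.0, 0.0, 1.0]]
```

View pics/scene0.png

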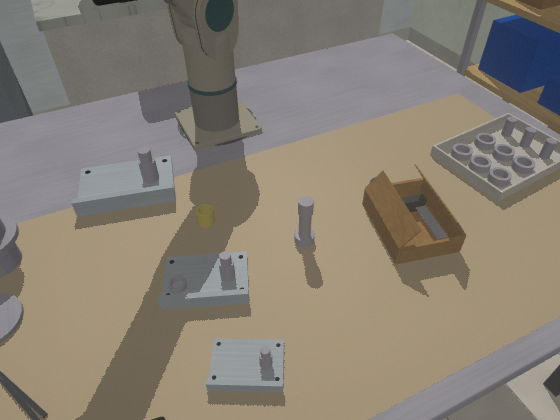

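View pics/side0.png

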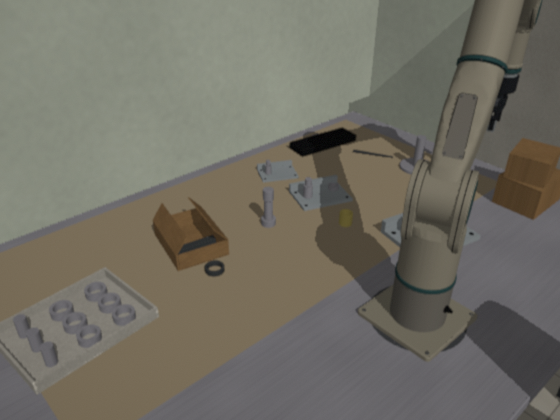

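Scene view: the middle-sized base (with the race) is around px (205,280), its spindle at (226,268), the shaft at (305,225) and the carton at (412,215). The bush is at (206,215). The side view shows the spacer at (214,268).

Run:
```python
from h import *
d=np.load("scene.npz");w=d["w"];p=d["p"]
for n,(u,v) in dict(cartfloor=(422,210),blade=(432,220),stock=(415,200),flapA=(392,215),flapB=(440,205),shafttop=(305,202),spindle=(226,257),race=(178,280),plate=(205,270),bush=(206,210)).items():
    print(n,w[v,u].round(3))
hsv=cv2.cvtColor(p,cv2.COLOR_RGB2HSV)
for n,(u,v) in dict(bench=(330,300),cart=(425,245),flap=(392,215),plate=(205,270)).items(): print(n,hsv[v,u])
d2=np.load("side.npz");w2=d2["w"]
for n,(u,v) in dict(spacer=(214,263),shaft=(268,190),flapR=(205,218),flapL=(170,225),cart=(185,255)).items(): print(n,w2[v,u].round(3))
# plate points
for nm,W in(("sc",w),("si",w2)):
    m=(abs(W[...,2]-.010)<.003)
    k,l,st,ce=cv2.connectedComponentsWithStats(m.astype(np.uint8))
    for i in range(1,k):
        if st[i,4]>150:
            q=W[l==i][:,:2];r=cv2.minAreaRect((q*1000).astype(np.float32));print(nm,st[i],r)
```

```text
cartfloor [0.582 0.287 0.02 ]
blade [0.617 0.288 0.019]
stock [0.563 0.277 0.039]
flapA [0.603 0.179 0.07 ]
flapB [0.607 0.309 0.048]
shafttop [0.535 0.006 0.122]
spindle [ 0.558 -0.176  0.072]
race [ 0.523 -0.271  0.013]
plate [ 0.521 -0.214  0.011]
bush [ 0.365 -0.157  0.021]
bench [ 19  62 168]
cart [ 15 113 111]
flap [ 17 112 118]
plate [102  12 108]
spacer [0.472 0.249 0.01 ]
shaft [0.526 0.013 0.119]
flapR [0.556 0.212 0.095]
flapL [0.607 0.291 0.082]
cart [0.51  0.311 0.046]
sc [ 174   97   88   51 1158] ((2.5504913330078125, -0.44989776611328125), (207.65890502929688, 208.1811981201172), 89.81998443603516)
sc [507 135  44  35 296] ((518.7025756835938, 710.6262817382812), (121.67215728759766, 121.54795837402344), 8.424235343933105)
sc [488 151  42  30 198] ((536.279296875, 601.637939453125), (69.80960083007812, 124.26268005371094), 71.82827758789062)
sc [ 162  251   87   44 2460] ((527.954345703125, -215.6876678466797), (170.10362243652344, 105.80794525146484), 69.15076446533203)
sc [  0 292  23  47 750] ((450.5980224609375, -579.0130004882812), (39.03529739379883, 110.9922409
[... 357 characters left out ...]
127.27529907226562, 99.22750854492188), 63.19898986816406)
si [289 183  63  27 710] ((535.1431274414062, -218.38925170898438), (174.79769897460938, 127.74270629882812), 69.40585327148438)
si [ 358  284  120   75 1932] ((-0.009429931640625, 0.3775482177734375), (207.36749267578125, 209.42581176757812), 0.33170658349990845)
si [ 26 302  68  62 705] ((508.3538818359375, 657.8683471679688), (192.56289672851562, 74.13945007324219), 4.009399890899658)
si [ 81 304  32  25 215] ((497.3176574707031, 576.8917846679688), (108.16435241699219, 57.3968391418457), 29.25598907470703)
si [  6 335  54  46 502] ((480.18865966796875, 726.9815673828125), (149.0718536376953, 59.57439041137695), 6.926144599914551)
```

Run:
```python
from h import *
P=[]
for n in("scene","side"):
    d=np.load(n+".npz");w=d["w"];h=cv2.cvtColor(d["p"],cv2.COLOR_RGB2HSV)
    m=(np.hypot(w[...,0]-.59,w[...,1]-.26)<.17)&(w[...,2]>.006)&(h[...,1]>85)
    q=w[m];print(n,len(q));
    # normals
    dx=np.roll(w,-2,1)-np.roll(w,2,1);dy=np.roll(w,-2,0)-np.roll(w,2,0)
    nn=np.cross(dx,dy);nn/=np.linalg.norm(nn,axis=-1,keepdims=True)
    nn[nn[...,2]<0]*=-1
    a=nn[m];ok=~np.isnan(a).any(1);q=q[ok];a=a[ok]
    vert=abs(a[:,2])<.15
    ang=np.degrees(np.arctan2(a[vert][:,1],a[vert][:,0]))%180
    print(np.histogram(ang,bins=18,range=(0,180))[0])
    P.append((q,a))
    t=(a[:,2]>.2)&(a[:,2]<.9)&(q[:,2]>.055)
    an=np.degrees(np.arctan2(a[t][:,1],a[t][:,0]));tl=np.degrees(np.arccos(a[t][:,2]))
    print("flap",np.histogram(an,bins=36,range=(-180,180))[0])
    for lo,hi in((-180,0),(0,180)):
        s=(an>lo)&(an<hi)
        if s.sum()>20:
            print(lo,np.median(an[s]),np.median(tl[s]),q[t][s].min(0).round(3),q[t][s].max(0).round(3))
    r=q[(q[:,2]<.048)]
    print(cv2.minAreaRect((r[:,:2]*1000).astype(np.float32)))
q=np.vstack([P[0][0],P[1][0]]);r=q[q[:,2]<.05];print(cv2.minAreaRect((r[:,:2]*1000).astype(np.float32)))
np.save("cart.npy",q)
```

```text
scene 4955
[ 42  11   9   4   4  16  81 628 356  41  10   9   4  16  30 116 285 247]
flap [  0  30  30   4   6  79 304 471 397 177  66  22   2   4   3   1   0   1
   0   0   0   1   4  40   0   0 103  93   9   3   0   0   6  20   0   0]
-180 -102.92162328711903 51.79118742321386 [0.489 0.15  0.055] [0.681 0.289 0.1  ]
0 89.50810188433748 48.16940416501639 [0.498 0.153 0.055] [0.704 0.324 0.101]
((598.2819213867188, 240.3058624267578), (151.27890014648438, 196.25857543945312), 77.77035522460938)
side 2645
[ 67  26  14   8  20  34  14 180  80  14   5   5   6  19  54  57  81  79]
flap [  0   0   0   0   0   1  10  77 137   2   4   2   0   3   2   0   0   0
   3   7   8  18   9   8 110 262 178  50   8   2   4   0   0   0   0   0]
-180 -98.68694494671497 54.065932856044896 [0.49  0.159 0.055] [0.694 0.325 0.103]
0 77.15520018370151 55.48100739969539 [0.493 0.187 0.055] [0.703 0.331 0.1  ]
((589.58154296875, 243.4293670654297), (149.2449188232422, 219.115478515625), 78.19232940673828)
((589.3646850585938, 242.10250854492188), (151.22344970703125, 219.0975799560547), 77.86270904541016)
```

```bash
cat >> h.py <<'E'
def goto(pos,head):  # tool down, tool y at heading (deg); print shift & rotvec from measured pose
    s=manip.observe();A=R.from_quat(s["tool_rot"]);best=None
    for k in(head,head+180):
        a=np.radians(k);y=np.array([np.cos(a),np.sin(a),0]);z=np.array([0,0,-1.]);B=R.from_matrix(np.c_[np.cross(y,z),y,z])
        r=np.degrees((A.inv()*B).as_rotvec())
        print("mm",(1000*totool(pos)).round(1),"deg",r.round(2),"(head %g)"%k)
E
python3 - <<'E'
from h import *
im,c=cap("wrist");print(np.array(im["mount"]).round(4).tolist(),im["fx"],c.round(3).tolist())
goto([.50,-.25,.30],-20.8)
goto([.598,.24,.30],-12)
E
```

```text
[[-0.0009, -0.9485, -0.3169, 0.0825], [1.0, -0.0007, -0.0007, -0.0024], [0.0004, -0.3169, 0.9485, -0.143], [0.0, 0.0, 0.0, 1.0]] 325.1497209536708 [[0.318, -0.899, -0.301, 0.285], [-0.948, -0.303, -0.099, -0.587], [-0.002, 0.317, -0.948, 0.373], [0.0, 0.0, 0.0, 1.0]]
mm [ 394.  -253.2  -69. ] deg [-8.000e-02 -4.000e-02 -5.059e+01] (head -20.8)
mm [ 394.  -253.2  -69. ] deg [-5.0000e-02  9.0000e-02  1.2941e+02] (head 159.2)
mm [ 643.3 -686.3  -68.4] deg [-8.000e-02 -4.000e-02 -5.939e+01] (head -12)
mm [ 643.3 -686.3  -68.4] deg [-5.0000e-02  9.0000e-02  1.2061e+02] (head 168)
```

>>> {"fn": "servo_tool", "kwargs": {
  "steps": [0.445,-0.309,0,0,0,-50.6,255,0.445,-0.309,0,0,0,-50.6,255,0.445,-0.309,0,0,0,-50.6,255,0.445,-0.309,0,0,0,-50.6,255,0.445,-0.309,0,0,0,-50.6,255,0.445,-0.309,0,0,0,-50.6,255,0.445,-0.309,0,0,0,-50.6,255,0.445,-0.309,0,0,0,-50.6,255,0.445,-0.309,0,0,0,-50.6,255,0.445,-0.309,0,0,0,-50.6,255,0.445,-0.309,0,0,0,-50.6,255,0.445,-0.309,0,0,0,-50.6,255,0.445,-0.309,0,0,0,-50.6,255,0.445,-0.309,0,0,0,-50.6,255,0.445,-0.309,0,0,0,-50.6,255,0.445,-0.309,0,0,0,-50.6,255]
}}

```text
clock: 1.75
ee_pos: [0.5299, -0.1826, 0.2313]
tool_rot: [0.824, 0.567, -0.0, 0.0]
force: [-0.2, 0.5, 0.3]
grip_width: 0.001
gripper_force: 0.0
```

Run:
```python
from h import *
im,c=cap("wrist");w=cloud(im,c);save(im,"pics/wb.png");np.savez("wb.npz",c=c,w=w,p=im["pixels"],K=[im["fx"],im["fy"],im["cx"],im["cy"]])
m=(abs(w[...,2]-.010)<.003)
k,l,st,ce=cv2.connectedComponentsWithStats(m.astype(np.uint8))
for i in range(1,k):
    if st[i,4]>1000:
        q=w[l==i][:,:2];print(st[i],cv2.minAreaRect((q*1000).astype(np.float32)))
m=(w[...,2]>.056)&(w[...,2]<.09)&(np.hypot(w[...,0]-.55,w[...,1]+.176)<.04)
print("top z",np.nanmedian(w[m][:,2]))
m2=(abs(w[...,2]-.075)<.004)&m;q=w[m2];print(len(q),cv2.minEnclosingCircle((q[:,:2]*1000).astype(np.float32)))
z=w[...,2];print("bench z",np.nanmedian(z[abs(z)<.01]))
goto([.585,.255,.23],-12)
```

```text
[ 416   70  111  125 8202] ((739.5177612304688, -210.67062377929688), (126.0473403930664, 85.9377212524414), 62.60088348388672)
[  242   128   109   140 11667] ((535.6041259765625, -215.2769775390625), (170.2671356201172, 118.58332061767578), 68.93226623535156)
top z 0.07513947798711079
422 ((554.8237915039062, -174.66957092285156), 10.8961763381958)
bench z 0.0010750199104997415
mm [ 428.1 -104.7    1.2] deg [-0.    0.02 -8.91] (head -12)
mm [ 428.1 -104.7    1.2] deg [3.0000e-02 0.0000e+00 1.7109e+02] (head 168)
```

View pics/wb.png

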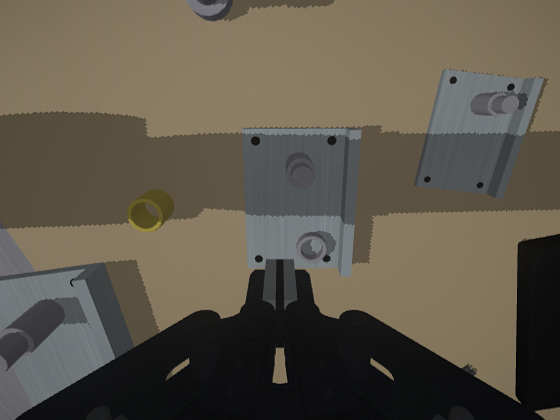

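>>> {"fn": "servo_tool", "kwargs": {
  "steps": [0.37,-0.079,0,0,0,-8.9,255,0.37,-0.079,0,0,0,-8.9,255,0.37,-0.079,0,0,0,-8.9,255,0.37,-0.079,0,0,0,-8.9,255,0.37,-0.079,0,0,0,-8.9,255,0.37,-0.079,0,0,0,-8.9,255,0.37,-0.079,0,0,0,-8.9,255,0.37,-0.079,0,0,0,-8.9,255,0.37,-0.079,0,0,0,-8.9,255,0.37,-0.079,0,0,0,-8.9,255,0.37,-0.079,0,0,0,-8.9,255]
}}

```text
clock: 2.9
ee_pos: [0.5883, 0.1905, 0.2312]
tool_rot: [0.777, 0.629, -0.001, 0.001]
force: [-0.4, -0.0, 0.1]
grip_width: 0.002
gripper_force: 0.0
```

Run:
```python
from h import *
print(manip.observe()["ee_pos"])
im,c=cap("wrist");w=cloud(im,c);save(im,"pics/wc.png");np.savez("wc.npz",c=c,w=w,p=im["pixels"],K=[im["fx"],im["fy"],im["cx"],im["cy"]])
z=w[...,2];near=np.hypot(w[...,0]-.59,w[...,1]-.25)<.2
# flap planes
for nm,m in(("tall",(z>.06)&(z<.11)&near),("stocktop",(abs(z-.038)<.004)&near),("blade",(abs(z-.0185)<.003)&near)):
    k,l,st,ce=cv2.connectedComponentsWithStats(m.astype(np.uint8))
    for i in range(1,k):
        if st[i,4]>150:
            q=w[l==i];r=cv2.minAreaRect((q[:,:2]*1000).astype(np.float32));C=np.cov(q.T);e,V=np.linalg.eigh(C)
            print(nm,st[i],np.round(r[0],1),np.round(r[1],1),round(r[2],1),"z",q[:,2].min().round(3),q[:,2].max().round(3),"n",V[:,0].round(3))
d=np.load("wb.npz");w=d["w"];m=(abs(w[...,2]-.010)<.003)
k,l,st,ce=cv2.connectedComponentsWithStats(m.astype(np.uint8));i=l[200,290];K=d["K"];cc=d["c"]
pts=[]
for v in range(140,258):
    us=np.where(l[v]==i)[0]
    if len(us):
        r=cc[:3,:3]@[(us[0]-.5-K[2])/K[0],(v-K[3])/K[1],1];pts.append(cc[:3,3]+r*(.010-cc[2,3])/r[2])
pts=np.array(pts,np.float32);f=cv2.fitLine(pts[:,:2],cv2.DIST_HUBER,0,.001,.001).ravel();print("front",f,np.degrees(np.arctan2(f[1],f[0])))
```

```text
[0.58827596 0.19045342 0.23116717]
tall [ 156   53  241   38 7990] [608.4 297.2] [ 30.6 190.9] 77.5 z 0.06 0.102 n [-0.176 -0.797 -0.578]
tall [ 168  179  217   26 4897] [585.6 193.5] [ 34.2 190.6] 77.4 z 0.06 0.098 n [-0.164 -0.739  0.653]
stocktop [182  89  10  90 202] [506.8 260.2] [88.7  1.2] 77.5 z 0.034 0.042 n [-0.976  0.217 -0.012]
stocktop [ 218   89   26   91 1820] [550.3 250.5] [89.7 20.2] 79.0 z 0.034 0.041 n [ 0.01  -0.003  1.   ]
stocktop [362  90  10  90 182] [684.6 221.1] [88.9  1. ] 77.5 z 0.034 0.042 n [-0.976  0.216 -0.004]
blade [240  89  98  22 809] [615.5 273.6] [20.5 99.7] 79.3 z 0.016 0.021 n [-0.004 -0.013  1.   ]
blade [126 117  48  48 628] [458.6 262.5] [50.2 50.4] 8.3 z 0.016 0.019 n [ 0.001 -0.     1.   ]
front [ 0.3539505   0.93526417  0.47514215 -0.20875525] 69.27086
```

View pics/wc.png

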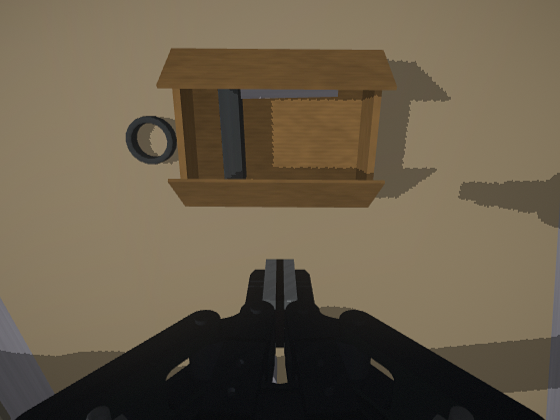

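Wrist view: the carton has its two flaps at rows 50–88 and 180–205. The dark stock is at about (232,133), the blade is along row 93, and the spacer is at (152,140). Now for the −y flap.

>>> {"fn": "servo_tool", "kwargs": {
  "steps": [0.053,0,0.04,0,0,0,255,0.053,0,0.09,0,0,0,255,0.053,0,0.13,0,0,0,255,0.053,0,0.161,0,0,0,255,0.053,0,0.161,0,0,0,255,0.038,0,0.161,0,0,0,255,0.023,0,0.161,0,0,0,255,0.013,0,0.161,0,0,0,255,0.003,0,0.161,0,0,0,255,-0.007,0,0.161,0,0,0,255,-0.015,0,0.161,0,0,0,255,-0.021,0,0.161,0,0,0,255,-0.021,0,0.161,0,0,0,255,-0.021,0,0.161,0,0,0,255]
}}

```text
clock: 4.35
ee_pos: [0.5834, 0.1718, 0.0701]
tool_rot: [0.777, 0.63, -0.001, -0.0]
force: [-0.4, 0.6, -0.1]
grip_width: -0.005
gripper_force: 0.0
```

>>> {"fn": "servo_tool", "kwargs": {
  "steps": [0.03,0,0,0,0,0,255,0.06,0,0,0,0,0,255,0.085,0,0,0,0,0,255,0.1,0,0,0,0,0,255,0.112,0,0,0,0,0,255,0.122,0,0,0,0,0,255,0.132,0,0,0,0,0,255,0.142,0,0,0,0,0,255,0.149,0,0,0,0,0,255,0.149,0,0,0,0,0,255,0.149,0,0,0,0,0,255]
}}

```text
clock: 5.45
ee_pos: [0.6146, 0.3188, 0.0705]
tool_rot: [0.776, 0.63, 0.001, -0.0]
force: [-0.3, 0.9, 0.2]
grip_width: 0.001
gripper_force: 0.0
```

Run:
```python
from h import *
s=manip.observe();print(s["ee_pos"])
im,c=cap("scene");w=cloud(im,c);save(im,"pics/sc1.png");h=cv2.cvtColor(im["pixels"],cv2.COLOR_RGB2HSV)
im2,c2=cap("side");w2=cloud(im2,c2)
for W in(w,w2):
    q=W[(W[...,2]>.06)&(W[...,2]<.12)&(np.hypot(W[...,0]-.596,W[...,1]-.243)<.17)]-[.596,.243,0]
    y=q[:,0]*.216+q[:,1]*.976
    for lo,hi in((-.13,-.06),(.06,.13)):
        k=(y>lo)&(y<hi);
        if k.sum()>20: print(lo,k.sum(),np.polyfit(q[k][:,2],y[k],1).round(3),q[k][:,2].max())
```

```text
[0.61459789 0.31879164 0.07049898]
-0.13 186 [-0.446 -0.055] 0.10421050739877136
0.06 1332 [0.003 0.088] 0.11998178435553275
-0.13 624 [-0.482 -0.05 ] 0.10526211708345179
0.06 423 [0.234 0.071] 0.11998164047541249
```

View pics/sc1.png

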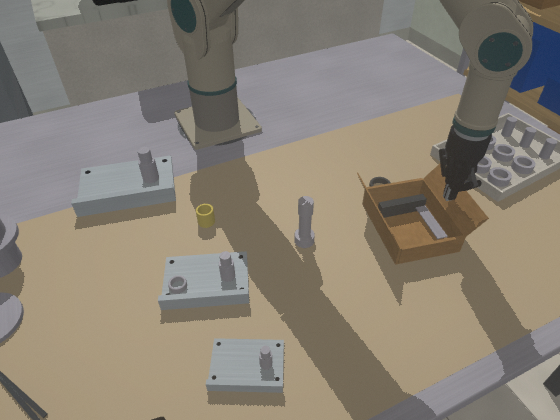

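Both flaps now stand beyond upright (about 2.0 rad). The scene view shows the carton open at (412,215) and the square inside. Next I back off to look from above.

>>> {"fn": "servo_tool", "kwargs": {
  "steps": [-0.02,0,-0.02,0,0,0,255,-0.05,-0.02,-0.06,0,0,0,135,-0.09,-0.04,-0.1,0,0,0,135,-0.124,-0.046,-0.13,0,0,0,135,-0.124,-0.046,-0.13,0,0,0,135,-0.124,-0.046,-0.13,0,0,0,135]
}}

```text
clock: 6.15
ee_pos: [0.5449, 0.205, 0.2022]
tool_rot: [0.777, 0.629, 0.002, 0.001]
force: [0.6, -0.1, -0.3]
grip_width: 0.471
gripper_force: 0.0
```

Run:
```python
from h import *
s=manip.observe();print(s["ee_pos"],s["grip_width"],s["joint_vel"].max())
im,c=cap("wrist");w=cloud(im,c);save(im,"pics/wc2.png")
z=w[...,2];near=np.hypot(w[...,0]-.596,w[...,1]-.243)<.1
for nm,m in(("stock",(abs(z-.038)<.004)&near),("blade",(abs(z-.0185)<.003)&near)):
    k,l,st,ce=cv2.connectedComponentsWithStats(m.astype(np.uint8))
    for i in range(1,k):
        if st[i,4]>400:
            q=w[l==i];r=cv2.minAreaRect((q[:,:2]*1000).astype(np.float32))
            print(nm,st[i],np.round(r[0],1),np.round(r[1],1),round(r[2],2),q[:,2].mean().round(4))
near=np.hypot(w[...,0]-.596,w[...,1]-.243)<.17
q=w[(z>.06)&(z<.12)&near]-[.596,.243,0];y=q[:,0]*.216+q[:,1]*.976
for lo,hi in((-.13,-.06),(.06,.13)):
    k=(y>lo)&(y<hi)
    if k.sum()>20: print(lo,k.sum(),np.polyfit(q[k][:,2],y[k],1).round(3),q[k][:,2].max())
```

```text
[0.54488652 0.20501703 0.20218115] 0.4709899867716299 0.06282514829144561
stock [ 262   77   25  121 2576] [551.  255.1] [109.7  20. ] 79.11 0.0384
blade [ 285   76  107   29 2853] [618.4 286.1] [24.  99.5] 79.09 0.019
-0.13 8981 [-0.488 -0.046] 0.10403526835605523
0.06 10947 [0.825 0.032] 0.088565066169349
```

View pics/wc2.png

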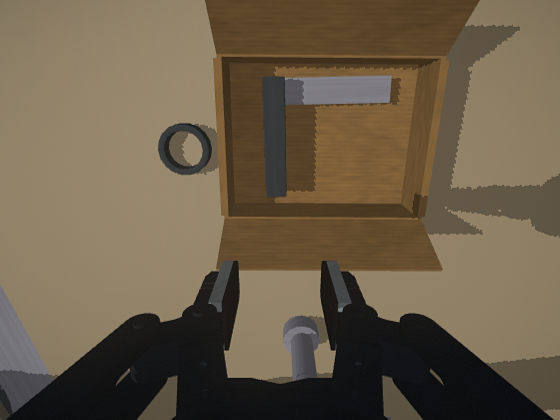

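Run:
```python
from h import *
goto([.5518,.2590,.016],-10.9)
```

```text
mm [ 52.7  -4.  185. ] deg [ 0.09 -0.09 -1.04] (head -10.9)
mm [ 52.7  -4.  185. ] deg [-1.4000e-01 -1.4000e-01  1.7895e+02] (head 169.1)
```

>>> {"fn": "servo_tool", "kwargs": {
  "steps": [0.03,-0.004,0.02,0.1,-0.1,-1.04,135,0.0527,-0.004,0.05,0.1,-0.1,-1.04,135,0.0527,-0.004,0.09,0.1,-0.1,-1.04,135,0.0527,-0.004,0.12,0.1,-0.1,-1.04,135,0.0527,-0.004,0.15,0.1,-0.1,-1.04,135,0.0527,-0.004,0.17,0.1,-0.1,-1.04,135,0.0527,-0.004,0.18,0.1,-0.1,-1.04,135,0.0527,-0.004,0.185,0.1,-0.1,-1.04,135,0.0527,-0.004,0.185,0.1,-0.1,-1.04,135,0.0527,-0.004,0.185,0.1,-0.1,-1.04,135]
}}

```text
clock: 7.2
ee_pos: [0.5514, 0.2592, 0.016]
tool_rot: [0.771, 0.637, -0.0, -0.0]
force: [-0.2, 0.3, 0.5]
grip_width: 0.47
gripper_force: 0.0
```

>>> {"fn": "servo_tool", "kwargs": {
  "steps": [0,0,0,0,0,0,255,0,0,0,0,0,0,255,0,0,0,0,0,0,255,0,0,0,0,0,0,255,0,0,0,0,0,0,255,0,0,0,0,0,0,255,0,0,0,0,0,0,255]
}}

```text
clock: 7.9
ee_pos: [0.552, 0.2589, 0.0166]
tool_rot: [0.771, 0.637, 0.0, 0.0]
force: [1.0, -1.1, 5.8]
grip_width: 0.22
gripper_force: 59.9
```

>>> {"fn": "servo_tool", "kwargs": {
  "steps": [0,0,-0.005,0,0,0,255,0,0,-0.015,0,0,0,255,0,0,-0.03,0,0,0,255,0,0,-0.05,0,0,0,255,0,0,-0.08,0,0,0,255,0,0,-0.11,0,0,0,255,0,0,-0.14,0,0,0,255,0,0,-0.16,0,0,0,255,0,0,-0.17,0,0,0,255,0,0,-0.17,0,0,0,255,0,0,-0.17,0,0,0,255]
}}

```text
clock: 9.0
ee_pos: [0.5504, 0.2582, 0.1845]
tool_rot: [0.771, 0.637, -0.002, -0.0]
force: [-0.2, -0.4, -7.1]
grip_width: 0.219
gripper_force: 59.4
```

Run:
```python
from h import *
s=manip.observe();print(s["ee_pos"],s["tool_rot"],s["force"],s["moment"],s["grip_width"],s["gripper_force"])
im,c=cap("wrist");w=cloud(im,c);save(im,"pics/wh.png")
T=R.from_quat(s["tool_rot"]).as_matrix();t=(w-s["ee_pos"])@T
np.save("t.npy",t)
# stock top / blade in tool frame: z within
z=w[...,2]
bl=(abs(t[...,0])<.12)&(abs(t[...,1])<.14)&(t[...,2]>-.05)&(t[...,2]<.04)
q=t[bl];print(np.histogram(q[:,2],bins=18,range=(-.05,.04)))
```

```text
[0.55037047 0.25824813 0.18454267] [ 7.70801694e-01  6.37071450e-01 -2.15742690e-03 -2.49980648e-04] [-0.20127749 -0.37262135 -7.09622743] [0.02590771 0.10767594 0.03522007] 0.21887543890872774 59.381868839263916
(array([ 1536,   696,   808,   411,   498,  9136,   494,   404,   308,
       11353,   182,    96,    30,     0,     0,     0,     0,     0]), array([-0.05 , -0.045, -0.04 , -0.035, -0.03 , -0.025, -0.02 , -0.015,
       -0.01 , -0.005,  0.   ,  0.005,  0.01 ,  0.015,  0.02 ,  0.025,
        0.03 ,  0.035,  0.04 ]))
```

View pics/wh.png

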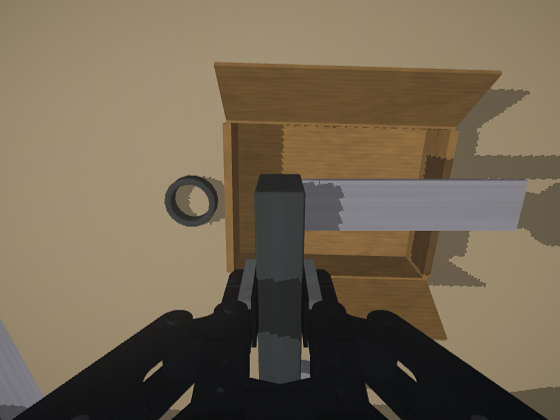

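```bash
cat > meas.py <<'E'
from h import *
def held(t):
    out={}
    for nm,zc,yr in(("stock",-.0214,(-.03,.03)),("blade",-.0019,(.012,.14))):
        m=(abs(t[...,2]-zc)<.005)&(t[...,1]>yr[0])&(t[...,1]<yr[1])&(abs(t[...,0])<.1)
        k,l,st,ce=cv2.connectedComponentsWithStats(m.astype(np.uint8));i=1+np.argmax(st[1:,4])
        q=t[l==i];A=np.c_[q[:,:2],np.ones(len(q))];co=np.linalg.lstsq(A,q[:,2],rcond=None)[0]
        r=cv2.minAreaRect((q[:,:2]*1000).astype(np.float32))
        print(nm,len(q),"z",q[:,2].mean().round(4),"slopes deg",np.degrees(co[:2]).round(2),"ctr",np.round(r[0],1),np.round(r[1],1),round(r[2],2),"xmax",q[:,0].max().round(4))
E
python3 -c "
from meas import *
held(np.load('t.npy'))"
```

```text
stock 9645 z -0.0216 slopes deg [ 0.11 -0.05] ctr [4.9 0.5] [44.6 95.1] 75.27 xmax 0.0515
blade 11150 z -0.0023 slopes deg [ 0.43 -0.17] ctr [39.2 61.2] [24.7 98.4] 0.04 xmax 0.0516
```

```bash
python3 -c "
from h import *
goto([.4532,-.2134,.185],-20.73)"
```

```text
mm [-481.3   -6.4    0.8] deg [-0.21  0.23  9.88] (head -20.73)
mm [-481.3   -6.4    0.8] deg [  -0.34   -0.32 -170.12] (head 159.27)
```

>>> {"fn": "servo_tool", "kwargs": {
  "steps": [-0.015,0,0,0,0,0.3,255,-0.045,-0.001,0,0,0,1,255,-0.085,-0.001,0,0,0,2,255,-0.125,-0.002,0,0,0,3,255,-0.165,-0.002,0,0,0,4,255,-0.205,-0.003,0,-0.1,0.1,5,255,-0.245,-0.003,0,-0.2,0.2,6,255,-0.285,-0.004,0,-0.2,0.2,7,255,-0.325,-0.005,0,-0.2,0.2,8,255,-0.365,-0.005,0,-0.2,0.2,8.5,255,-0.405,-0.006,0,-0.2,0.2,9,255,-0.44,-0.006,0,-0.2,0.2,9.5,255,-0.465,-0.0064,0.01,-0.2,0.2,9.88,255,-0.478,-0.0064,0.03,-0.2,0.2,9.88,255,-0.4813,-0.0064,0.05,-0.2,0.2,9.88,255,-0.4813,-0.0064,0.07,-0.2,0.2,9.88,255,-0.4813,-0.0064,0.085,-0.2,0.2,9.88,255,-0.4813,-0.0064,0.095,-0.2,0.2,9.88,255,-0.4813,-0.0064,0.095,-0.2,0.2,9.88,255,-0.4813,-0.0064,0.095,-0.2,0.2,9.88,255]
}}

```text
clock: 11.05
ee_pos: [0.454, -0.213, 0.0913]
tool_rot: [0.823, 0.568, 0.001, 0.0]
force: [0.3, 0.4, -7.5]
grip_width: 0.218
gripper_force: 59.1
```

```bash
cat > view.py <<'E'
from meas import *
import sys
s=manip.observe();print(s["ee_pos"],s["tool_rot"].round(4),s["force"].round(1))
im,c=cap("wrist");w=cloud(im,c);save(im,sys.argv[1])
T=R.from_quat(s["tool_rot"]).as_matrix();t=(w-s["ee_pos"])@T
zp=-(.0100-s["ee_pos"][2]) # plate top in tool z
held(t)
q=t[(abs(w[...,2]-.075)<.003)&(np.hypot(w[...,0]-.5548,w[...,1]+.1747)<.02)]
if len(q)>20: print("spindle tool",np.round(cv2.minEnclosingCircle((q[:,:2]*1000).astype(np.float32)),2) if 0 else cv2.minEnclosingCircle((q[:,:2]*1000).astype(np.float32)),len(q))
# front edge: leftmost plate pixel in each row, rows beyond the stock end
m=((abs(w[...,2]-.010)<.003)&(t[...,0]>.055)&(t[...,0]<.12)&(abs(t[...,1])<.14)).astype(np.uint8)
k,l,st,ce=cv2.connectedComponentsWithStats(m);i=1+np.argmax(st[1:,4]);pts=[]
cx,cy=im["cx"],im["cy"];c2=np.array(im["mount"])
for v in range(st[i,1]+3,st[i,1]+st[i,3]-2):
    u=np.where(l[v]==i)[0][0]
    r=c2[:3,:3]@[(u-.5-cx)/im["fx"],(v-cy)/im["fy"],1];pts.append(c2[:3,3]+r*(zp-c2[2,3])/r[2])
pts=np.array(pts,np.float32);f=cv2.fitLine(pts[:,:2],cv2.DIST_HUBER,0,.001,.001).ravel();f=f*np.sign(f[0]) if 0 else f
a=np.degrees(np.arctan(f[1]/f[0]));print("front: tool y at x=0 %.1f mm, at x=50 %.1f, angle %.2f, n %d, x %.0f..%.0f"%(1000*(f[3]-f[2]*f[1]/f[0]),1000*(f[3]+(.05-f[2])*f[1]/f[0]),a,len(pts),pts[:,0].min()*1000,pts[:,0].max()*1000))
E
python3 view.py pics/wp.png
```

```text
[ 0.45401728 -0.21301523  0.0912802 ] [8.228e-01 5.683e-01 1.200e-03 2.000e-04] [ 0.3  0.4 -7.5]
stock 9622 z -0.0217 slopes deg [ 0.07 -0.06] ctr [4.8 0.2] [44.6 95.3] 75.17 xmax 0.0515
blade 11096 z -0.0024 slopes deg [ 0.42 -0.12] ctr [39.1 60.8] [24.7 97.7] 0.17 xmax 0.0516
spindle tool ((71.2489013671875, 80.49674987792969), 11.318547248840332) 1719
front: tool y at x=0 18.4 mm, at x=50 18.0, angle -0.41, n 86, x 57..109
```

View pics/wp.png

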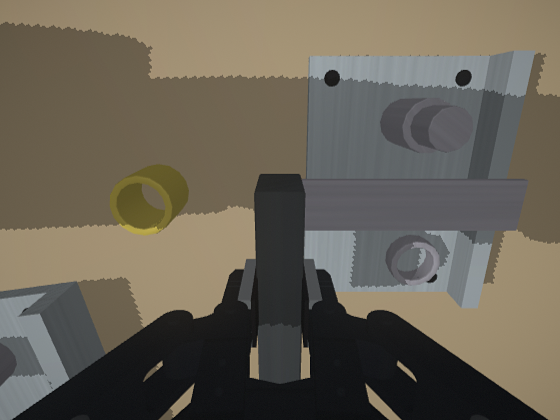

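View: the stock is at (280,180) and the blade lies over the plate along row 205. The spindle is at (440,128), the front edge at column 308, and the bush is clear at (148,200). The gaps come out as planned: 8 mm to the edge and 5 mm to the spindle. Lowering now.

>>> {"fn": "servo_tool", "kwargs": {
  "steps": [0,0,0.01,0,0,0,255,0,0,0.025,0,0,0,255,0,0,0.04,0,0,0,255,0,0,0.052,0,0,0,255,0,0,0.062,0,0,0,255,0,0,0.069,0,0,0,255,0,0,0.073,0,0,0,255,0,0,0.076,0,0,0,255,0,0,0.076,0,0,0,255,0,0,0.076,0,0,0,255,0,0,0.076,0,0,0,255]
}}

```text
clock: 12.2
ee_pos: [0.4546, -0.2129, 0.0155]
tool_rot: [0.823, 0.568, 0.001, 0.001]
force: [-0.9, -0.3, -6.7]
grip_width: 0.222
gripper_force: 59.3
```

```bash
python3 view.py pics/wq.png
```

```text
[ 0.45456804 -0.21290015  0.0155418 ] [8.228e-01 5.683e-01 1.500e-03 6.000e-04] [-0.9 -0.3 -6.7]
stock 9627 z -0.0217 slopes deg [ 0.07 -0.01] ctr [4.9 0.1] [44.6 95. ] 75.45 xmax 0.0515
blade 10845 z -0.0024 slopes deg [ 0.25 -0.16] ctr [39.2 60.9] [24.8 97.8] 0.1 xmax 0.0516
spindle tool ((69.5614013671875, 73.23954772949219), 8.146925926208496) 701
front: tool y at x=0 17.3 mm, at x=50 17.3, angle -0.05, n 132, x 56..110
```

>>> {"fn": "servo_tool", "kwargs": {
  "steps": [0,0.002,0.001,0,0,0,255,0,0.004,0.0018,0,0,0,255,0,0.005,0.0018,0,0,0,255,0,0.0055,0.0018,0,0,0,255,0,0.0055,0.0018,0,0,0,255,0,0.0055,0.0018,0,0,0,255]
}}

```text
clock: 12.85
ee_pos: [0.4593, -0.2147, 0.0134]
tool_rot: [0.823, 0.568, 0.001, 0.0]
force: [0.2, 0.0, -7.5]
grip_width: 0.219
gripper_force: 59.3
```

>>> {"fn": "servo_tool", "kwargs": {
  "steps": [0,0.0004,0,0,0,0,255,0,0.0008,0,0,0,0,255,0,0.001,0,0,0,0,255,0,0.001,0,0,0,0,255]
}}

```text
clock: 13.25
ee_pos: [0.4604, -0.215, 0.0134]
tool_rot: [0.823, 0.568, 0.001, 0.0]
force: [0.2, -0.6, -6.9]
grip_width: 0.22
gripper_force: 59.3
```

>>> {"fn": "servo_tool", "kwargs": {
  "steps": [0,0.0004,0,0,0,0,255,0,0.0007,0,0,0,0,255,0,0.0007,0,0,0,0,255]
}}

```text
clock: 13.55
ee_pos: [0.4611, -0.2153, 0.0134]
tool_rot: [0.823, 0.568, 0.001, 0.0]
force: [0.3, 0.3, -6.8]
grip_width: 0.218
gripper_force: 59.3
```

```bash
python3 view.py pics/wr.png
```

```text
[ 0.46107819 -0.21531841  0.01337601] [8.228e-01 5.683e-01 1.300e-03 3.000e-04] [ 0.3  0.3 -6.8]
stock 9630 z -0.0217 slopes deg [0.09 0.06] ctr [ 4.9 -2.1] [95.1 44.6] 14.21 xmax 0.0516
blade 29639 z 0.0001 slopes deg [-0.04 -0.98] ctr [20.1 68.7] [113.3 159.6] 90.0 xmax 0.0999
spindle tool ((70.72464752197266, 69.55825805664062), 10.432336807250977) 2195
front: tool y at x=0 10.3 mm, at x=50 10.4, angle 0.06, n 134, x 56..110
```

>>> {"fn": "servo_tool", "kwargs": {
  "steps": [0,0.0004,0,0,0,0,255,0,0.0007,0,0,0,0,255,0,0.0007,0,0,0,0,255]
}}

```text
clock: 13.9
ee_pos: [0.4618, -0.2156, 0.0134]
tool_rot: [0.823, 0.568, 0.001, 0.0]
force: [-0.6, 0.6, -7.0]
grip_width: 0.22
gripper_force: 59.3
```

>>> {"fn": "servo_tool", "kwargs": {
  "steps": [0,0.0004,0,0,0,0,255,0,0.0007,0,0,0,0,255,0,0.0007,0,0,0,0,255]
}}

```text
clock: 14.2
ee_pos: [0.4624, -0.2158, 0.0134]
tool_rot: [0.823, 0.568, 0.001, 0.0]
force: [0.5, 0.3, -6.3]
grip_width: 0.217
gripper_force: 59.3
```

>>> {"fn": "servo_tool", "kwargs": {
  "steps": [0,0.0004,0,0,0,0,255,0,0.0006,0,0,0,0,255,0,0.0006,0,0,0,0,255]
}}

```text
clock: 14.5
ee_pos: [0.4626, -0.2159, 0.0133]
tool_rot: [0.823, 0.568, 0.001, -0.0]
force: [-1.6, 0.7, -7.0]
grip_width: 0.223
gripper_force: 59.4
```

>>> {"fn": "servo_tool", "kwargs": {
  "steps": [0,0.0004,0,0,0,0,255,0,0.0006,0,0,0,0,255,0,0.0006,0,0,0,0,255]
}}

```text
clock: 14.8
ee_pos: [0.4627, -0.2159, 0.0133]
tool_rot: [0.823, 0.568, 0.001, -0.0]
force: [-2.3, 1.2, -5.1]
grip_width: 0.217
gripper_force: 59.5
```

>>> {"fn": "servo_tool", "kwargs": {
  "steps": [0,-0.001,0,0,0,0,255,0.001,-0.001,0,0,0,0,255,0.002,-0.001,0,0,0,0,255,0.003,-0.001,0,0,0,0,255,0.003,-0.001,0,0,0,0,255]
}}

```text
clock: 15.3
ee_pos: [0.4638, -0.2128, 0.0134]
tool_rot: [0.823, 0.568, 0.001, 0.0]
force: [-1.0, 0.5, -7.2]
grip_width: 0.221
gripper_force: 59.4
```

>>> {"fn": "servo_tool", "kwargs": {
  "steps": [0.0004,0,0,0,0,0,255,0.0007,0,0,0,0,0,255,0.0007,0,0,0,0,0,255]
}}

```text
clock: 15.6
ee_pos: [0.464, -0.2124, 0.0134]
tool_rot: [0.823, 0.568, 0.001, 0.0]
force: [-0.6, 0.5, -6.8]
grip_width: 0.221
gripper_force: 59.4
```

>>> {"fn": "servo_tool", "kwargs": {
  "steps": [0.0004,0,0,0,0,0,255,0.0006,0,0,0,0,0,255,0.0006,0,0,0,0,0,255]
}}

```text
clock: 15.9
ee_pos: [0.4642, -0.2118, 0.0134]
tool_rot: [0.823, 0.568, 0.001, 0.0]
force: [-0.1, -0.3, -6.1]
grip_width: 0.219
gripper_force: 59.4
```

>>> {"fn": "servo_tool", "kwargs": {
  "steps": [0.0004,0,0,0,0,0,255,0.0006,0,0,0,0,0,255,0.0006,0,0,0,0,0,255]
}}

```text
clock: 16.2
ee_pos: [0.4644, -0.2112, 0.0134]
tool_rot: [0.823, 0.568, 0.001, 0.0]
force: [-0.2, -0.5, -7.5]
grip_width: 0.217
gripper_force: 59.4
```

>>> {"fn": "servo_tool", "kwargs": {
  "steps": [0.0004,0,0,0,0,0,255,0.0006,0,0,0,0,0,255,0.0006,0,0,0,0,0,255]
}}

```text
clock: 16.5
ee_pos: [0.4644, -0.211, 0.0134]
tool_rot: [0.823, 0.568, 0.001, 0.0]
force: [-1.5, -1.5, -7.6]
grip_width: 0.22
gripper_force: 59.4
```

```bash
python3 view.py pics/ws.png
```

```text
[ 0.46441046 -0.21102859  0.01342921] [8.229e-01 5.681e-01 1.100e-03 4.000e-04] [-1.5 -1.5 -7.6]
stock 9628 z -0.0217 slopes deg [0.1  0.09] ctr [ 4.8 -2. ] [94.5 44.6] 14.56 xmax 0.0515
blade 26978 z 0.0001 slopes deg [ 0.06 -0.82] ctr [17.4 68. ] [164.8 112. ] 0.06 xmax 0.0999
spindle tool ((65.75519561767578, 69.83277893066406), 10.93305492401123) 3030
front: tool y at x=0 9.1 mm, at x=50 9.0, angle -0.14, n 120, x 56..105
```

>>> {"fn": "servo_tool", "kwargs": {
  "steps": [-0.001,-0.0003,0,0,0,0,255,-0.001,-0.0003,0.0006,0,0,0,255,-0.001,-0.0003,0.001,0,0,0,255,-0.001,-0.0003,0.0012,0,0,0,255,-0.001,-0.0003,0.0012,0,0,0,255]
}}

```text
clock: 17.05
ee_pos: [0.4642, -0.2114, 0.0126]
tool_rot: [0.823, 0.568, 0.001, 0.0]
force: [-0.8, 0.4, 1.1]
grip_width: 0.223
gripper_force: 60.4
```

>>> {"fn": "servo_tool", "kwargs": {
  "steps": [0,0,0,0,0,0,200,0,0,0,0,0,0,160,0,0,0,0,0,0,150,0,0,0,0,0,0,150,0,0,0,0,0,0,150]
}}

```text
clock: 17.55
ee_pos: [0.464, -0.2117, 0.0122]
tool_rot: [0.823, 0.568, 0.001, 0.0]
force: [0.3, 0.1, -0.7]
grip_width: 0.411
gripper_force: 0.0
```

>>> {"fn": "servo_tool", "kwargs": {
  "steps": [0,0,-0.005,0,0,0,150,0,0,-0.015,0,0,0,150,0,0,-0.03,0,0,0,150,0,0,-0.05,0,0,0,150,0,0,-0.08,0,0,0,150,0,0,-0.11,0,0,0,150,-0.03,0,-0.14,0,0,0,150,-0.05,0,-0.17,0,0,0,150,-0.05,0,-0.17,0,0,0,150,-0.05,0,-0.17,0,0,0,150]
}}

```text
clock: 18.55
ee_pos: [0.4457, -0.2589, 0.1832]
tool_rot: [0.823, 0.568, 0.002, 0.001]
force: [0.1, 0.2, -0.1]
grip_width: 0.409
gripper_force: 0.0
```

Run:
```python
from h import *
im,c=cap("wrist");w=cloud(im,c);save(im,"pics/wf.png");z=w[...,2]
O=np.array([.5548,-.1747]);xb=np.array([.9353,-.354]);yb=np.array([.354,.9353])
for nm,m in(("stock",abs(z-.034)<.004),("bladetop",abs(z-.0145)<.0025)):
    m=m&(np.hypot(w[...,0]-.50,w[...,1]+.21)<.13)&(((w[...,:2]-O)@yb)<-.008)
    k,l,st,ce=cv2.connectedComponentsWithStats(m.astype(np.uint8))
    for i in range(1,k):
        if st[i,4]>800:
            q=w[l==i];r=cv2.minAreaRect((q[:,:2]*1000).astype(np.float32));b=((q[:,:2]-O)@np.c_[xb,yb])*1000+[0,45]
            print(nm,st[i,4],np.round(r[1],1),round(r[2],2),"base x",np.percentile(b[:,0],[.3,99.7]).round(1),"y",np.percentile(b[:,1],[.3,99.7]).round(1),"z",q[:,2].mean().round(4))
q=w[(abs(z-.075)<.003)&(np.hypot(w[...,0]-O[0],w[...,1]-O[1])<.02)];print(cv2.minEnclosingCircle((q[:,:2]*1000).astype(np.float32)))
im,c=cap("scene");save(im,"pics/sf.png");w=cloud(im,c)
im2,c2=cap("side");w2=cloud(im2,c2)
for W in(w,w2):
    q=W[(W[...,2]>.06)&(W[...,2]<.12)&(np.hypot(W[...,0]-.596,W[...,1]-.243)<.17)]-[.596,.243,0];y=q[:,0]*.216+q[:,1]*.976
    for lo,hi in((-.13,-.06),(.06,.13)):
        k=(y>lo)&(y<hi)
        if k.sum()>20: print("flap",lo,k.sum(),np.polyfit(q[k][:,2],y[k],1).round(3))
```

```text
stock 2032 [121.6  13.7] 69.2 base x [50.  62.8] y [-84.6  36.6] z 0.0324
stock 2797 [109.2  19.8] 69.5 base x [-82.5 -62.7] y [-79.6  29. ] z 0.0344
bladetop 3072 [ 24.8 100.7] 69.14 base x [-61.8  37.4] y [ 6.1 29.3] z 0.015
((554.6243896484375, -175.0142059326172), 11.092589378356934)
flap -0.13 188 [-0.447 -0.055]
flap 0.06 1586 [0.817 0.03 ]
flap -0.13 628 [-0.464 -0.052]
flap 0.06 326 [0.854 0.026]
```

View pics/wf.png

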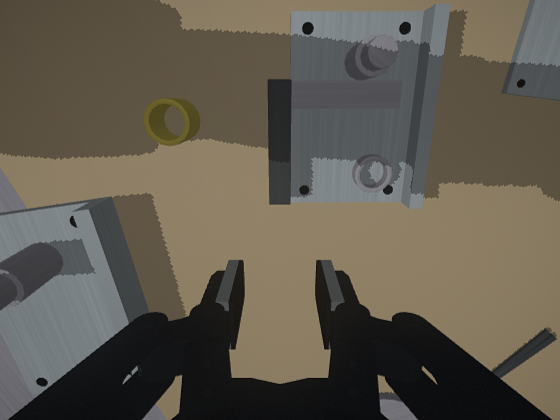

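The stock is flush along the front edge (px 291, 80–203). The blade edge measures about 15.7 mm from the spindle axis, against 15 mm when touching. The race and bush have not moved, and the flaps are at about 2.0 and 2.26 rad.

```bash
python3 -c "
from bench import manip
print(manip.job_done())"
```

```text
the job is handed in; nothing more can be done
None
```

I opened both flaps and laid the square at the base with its stock flush to the front edge and its blade about 0.7 mm off the spindle; the job is handed in at about 19 s, with no verdict returned.

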